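# Clear the chip board at the mineral stall

### The job

First nest the white cup that stands among the stone chips upright and fully home in the matching cup on the cork coaster, which stays on the coaster. Then set the scraper flat on the open end of the slate and, pressing it lightly (never hard: the slate is polished) so that it keeps touching the slate all the way down, wipe all five chips into the white trough, without touching them with the gripper. Finally stand the scraper upright on its blue mat again; leave the other things on the table where they are.

Things in the scene. Friction and masses are not known exactly. Their poses are not given: they have to be found in the camera images.
- board: fixed chip board, 176 mm wide (its x), 341 mm long (its y, towards the trough): a dark slate, then a sunken white trough. Pale wooden side fences run its whole length, inner faces at x = -80 and +80 mm, tops at z = 57 mm. Its height over the table differs from day to day. Origin: 3 mm below the fences' underside, under the point of the slate 60 mm short of the trough end; z up
- slate_end (a point): middle of the open end's top edge of the dark slate, at board (0, -170, 45) mm, where the slate is hinged. From here the slate runs 230 mm along the board's +y to the drop into the trough, 160 mm wide between the fences (12 mm above it here). It was left sloping slightly down towards the trough, by an unknown 0 to 4.6 mm at that end (a stiff hinge holds it): follow it by feel
- trough (a point): middle of the white trough's floor, 33 mm below slate_end and 284 mm along y from it. The floor is 160 mm (x) by 99 mm (y); its end wall rises 32 mm above it, the fences close its sides
- scraper: red scraper block with a black rubber foot, about 150 to 310 g. Foot 144 mm (its x) by 36 mm (its y) by 18 mm high; on it a red upright grip 100 mm (x) by 28 mm (y), from z = 18 to z = 73 mm. Starts standing upright on its foot on the mat. Origin: centre of the foot's underside
- cup: empty white stacking cup standing upright among the chips on the slate: 70 mm high; narrow lower half 50 mm across (z = 0 to 31 mm), flared upper half 63 to 69 mm across the rim, wall 4 mm, 70 to 120 g; origin at the centre of its underside, z up
- stack_cup: the matching white cup standing upright on the cork coaster, same size; it has an inner shoulder 37 mm above its underside on which the other cup's foot rests when nested, so that one stands 37 mm higher; sideways play 2.5 mm at the shoulder, 5.5 mm at the rim; origin at the centre of its underside
- coaster: round cork coaster, fixed, 110 mm across, 6 mm thick, on one side of the board; origin at the centre of its underside
- mat: blue mat, fixed, 180 mm (its x) by 75 mm (its y), 4 mm thick, home of the scraper, on the other side of the board; origin at the centre of its underside
- jasper: bystander: loose brick-red rock, 96 mm wide, 70 mm high
- basalt: bystander: loose dark grey rock, 84 mm wide, 60 mm high
- quartz: bystander: loose clear crystal group on a grey foot, 110 x 80 mm, 102 mm high
- sprayer: bystander: clear bottle with blue cap, 60 mm across, 150 mm high
- mug: bystander: blue mug, 84 mm across, 95 mm high
- hammer: bystander: hammer lying on the table, 200 mm long
- chip1: loose flat stone chip, brick red, about 34 mm across and 7 mm thick, 20 g, lying flat on the slate; origin at the centre of its underside
- chip2: loose flat stone chip, marbled white, about 32 mm across and 7 mm thick, 20 g, lying flat on the slate; origin at the centre of its underside
- chip3: loose flat stone chip, orange-brown, about 30 mm across and 7 mm thick, 20 g, lying flat on the slate; origin at the centre of its underside
- chip4: loose flat stone chip, green, about 34 mm across and 7 mm thick, 20 g, lying flat on the slate; origin at the centre of its underside
- chip5: loose flat stone chip, plain white, about 32 mm across and 7 mm thick, 20 g, lying flat on the slate; origin at the centre of its underside
Mind the look-alikes: they are no part of the job. What is shaped like the scraper but purple is not meant. What is meant by the coaster is not turquoise, and is the larger of those in its own colour.

How it is judged:
By the outcome, as a careful person would: the job done as asked, in the order asked, and still so for the second after the job is handed in, with the robot touching nothing.
It also fails if it takes over 72 s, if anything falls off the work surface, if the arm or the gripper's body presses on something with over 40 N, if the wrist force passes 120 N, or if a joint passes its speed limit or range.

### The arm

A 6-joint arm with a two-finger parallel gripper is mounted at the origin on the work surface. World frame = base frame: x ahead of the robot, y to its left, z up, the work surface at z = 0. Lengths are in m, angles in rad, forces in N, time in s.
With the tool pointing down it reaches from about 0.3 to 0.875 m from the base axis. Payload 6.4 kg.
Tool frame: the origin (TCP) lies midway between the tips of the shut fingers; the grasp point (between the pads) lies 19 mm behind it; z points along the fingers, y is the line along which they close (so a half turn about z gives the same grasp; the last joint's range is limited). The gripper opens to 85 mm and grips with 20 to 120 N. Pads are 22 mm wide; open, the fingers measure 114 mm over their backs; the gripper's body (76 mm by 85 mm) begins 54 mm behind the grasp point. The pads swing forward as they close: fully open they stand 13 mm farther back than shut.
Start: joints at [-1.338, 0.181, 1.607, -0, 1.354, -0.206], TCP at [0.244, -0.521, 0.231] pointing down, gripper open.
Joint ranges: [-2.99, 2.99], [-0.89, 2.07], [0.3, 2.58], [-1.14, 4.28], [0, 2.63], [-3.12, 3.12]. Speed limits (rad/s): [2.57, 2.57, 3.01, 3.14, 3.14, 3.14].

### API

Orientations are given as a unit quaternion [w, x, y, z].
In Python, from bench import ctrl gives the robot as it stands. The module is installed in compiled form; this text tells all that it offers.
- The arm moves only by the tool move_arm, never from a script. Its argument "plan" is one flat list of numbers, 6 for each row, row after row: the shift along the world's x, y, z in units of 50 mm (1.0 is 50 mm), then the turn, a rotation vector about the world's x, y, z in rad. A call has 1 to 10 rows; each row is the pose to reach, as a shift and turn from the pose commanded when the call began; what a row does not reach only later rows make up. A row lasts 1/8 s, in which the tool goes at most 62.5 mm and 10.7 degrees, less where a joint would pass 70% of its speed; a pose out of reach is approached as far as the arm can. A call with a gripper value outside its range is refused whole. "grip" is the finger opening in mm, from 0 to 85.4, set as the call begins (left out, the last holds). The fingers move at their own pace and stop on an object; the grip force is fixed at half the most. Time passes only in rows, so rows that repeat a pose let the fingers close. It gives the time, the measured TCP pose, the force, the opening and the grip force at its end, in the units of the state.
- ctrl.get_obs(): the state, without advancing time (a new reading comes with each control period).
- ctrl.camera(name): name is "scene" or "top" or "wrist"; returns a dict with "pixels" (384x512x3 uint8, red, green, blue), "fx", "fy", "cx", "cy" (pixels), "dist_coeffs" ([k1, k2, p1, p2, k3] as OpenCV has them; the pictures are not rectified), "origin" and "attitude" of the camera in the world. Camera axes: x right, y down, z forward; pixel columns grow to the right and rows downward; lengths in m; the calibration is good to about 2 mm. A picture is of the moment at which its call begins. There is no depth.
- ctrl.hand_in(): hands the job in; it is judged then, once.
The state is a dict: "time_s": time; "q": joint angles; "dq": joint speeds; "joint_efforts": joint torques, N m; "eef_pos": TCP position; "eef_rot": TCP orientation; "wrist_force": force on the tool from outside, world axes, zero at the start; "torque": the same for the moment, N m; "opening": opening from 0.0 (shut) to 1.0 (fully open); "grasp_force": force on a finger pad.
Only numpy, scipy, OpenCV 4.12 (cv2) and the standard library are available. Lean on these libraries where they do the work, as an engineer would, in place of code of your own. Each camera call takes 0.05 s, during which the arm holds its last target. There are 200 camera calls.

## Working session

There is one attempt and no reset: what is moved stays moved. The work goes in short steps, Python scripts to look and compute and a tool call to move; the robot and the scene stay as the last step left them, time stands still between calls to the robot, and variables do not carry over. Pictures are saved under pics/ and viewed, at most 10 in all, crops included, and the job is handed in when it is done.

Besides the shell and the picture viewer there is one more tool, called after ">>>" by a JSON object that holds its "fn" and its "kwargs". move_arm: Moves the arm, as the interface text tells. Its arguments: {"type":"object","properties":{"plan":{"type":"array"},"grip":{"type":"number"}},"required":["plan"]}

```bash
mkdir -p pics
cat > h.py <<'E'
import numpy as np, cv2
from bench import ctrl
from scipy.spatial.transform import Rotation as R
def cam(n):
    c=ctrl.camera(n); return c
def save(c,f,crop=None,s=1):
    p=c["pixels"][:,:,::-1]
    if crop: x0,y0,x1,y1=crop; p=p[y0:y1,x0:x1]
    cv2.imwrite(f,cv2.resize(p,None,fx=s,fy=s,interpolation=cv2.INTER_CUBIC))
def K(c): return np.array([[c["fx"],0,c["cx"]],[0,c["fy"],c["cy"]],[0,0,1.]])
def rot(c):
    a=np.array(c["attitude"],float)
    return a if a.shape==(3,3) else R.from_quat(a,scalar_first=True).as_matrix()
def ray(c,uv):
    p=cv2.undistortPoints(np.array([[uv]],float),K(c),np.array(c["dist_coeffs"],float))[0,0]
    return np.array(c["origin"]),rot(c)@np.array([p[0],p[1],1])
def atz(c,uv,z):
    o,d=ray(c,uv); return o+d*(z-o[2])/d[2]
def proj(c,P):
    M=rot(c).T; t=-M@np.array(c["origin"])
    return cv2.projectPoints(np.array(P,float).reshape(-1,3),cv2.Rodrigues(M)[0],t,K(c),np.array(c["dist_coeffs"],float))[0][:,0]
def tri(l):
    A=np.zeros((3,3));b=np.zeros(3)
    for c,uv in l:
        o,d=ray(c,uv);d=d/np.linalg.norm(d);m=np.eye(3)-np.outer(d,d);A+=m;b+=m@o
    return np.linalg.solve(A,b)
E
python3 - <<'E'
from h import *
import pickle
C={n:cam(n) for n in("scene","top")}
pickle.dump(C,open("c0.pkl","wb"))
for n in C: save(C[n],f"pics/{n}0.png",s=1.5); print(n,C[n]["origin"],C[n]["attitude"],C[n]["fx"])
print(ctrl.get_obs())
E
```

```text
scene [ 1.21193912 -0.29133938  1.06385588] [-0.26548836  0.7854311   0.53259064 -0.17017969] 364.7199870067939
top [ 0.36340173 -0.01648347  1.14576906] [-0.05729271  0.71393398 -0.69608066  0.04987521] 349.3054065768521
{'time_s': 0.1, 'q': array([-1.33827305e+00,  1.81499352e-01,  1.60788447e+00,  5.79636619e-06,
        1.35381171e+00, -2.06278501e-01]), 'dq': array([ 2.54710928e-05,  8.85282076e-05, -6.69831593e-04,  8.73745372e-04,
       -3.15895687e-04,  2.10932049e-03]), 'joint_efforts': array([ 6.54222877e-04, -4.45875657e+01, -3.52236450e+01, -3.42286176e-04,
        4.17447765e-03, -7.74759286e-06]), 'eef_pos': array([ 0.24420493, -0.52002434,  0.23046729]), 'eef_rot': array([-8.01405115e-04,  9.76027841e-01,  2.17644232e-01, -7.68698634e-06]), 'wrist_force': array([0.22985821, 0.04654215, 0.91052516]), 'torque': array([ 0.01054259,  0.02794309, -0.00261349]), 'grasp_force': 0.0, 'opening': 1.0006429166066921}
```

View pics/scene0.png

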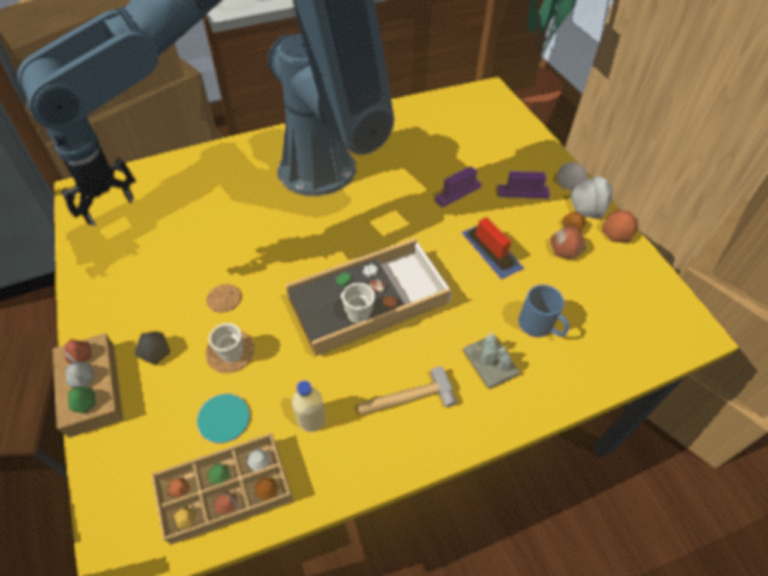

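View pics/top0.png

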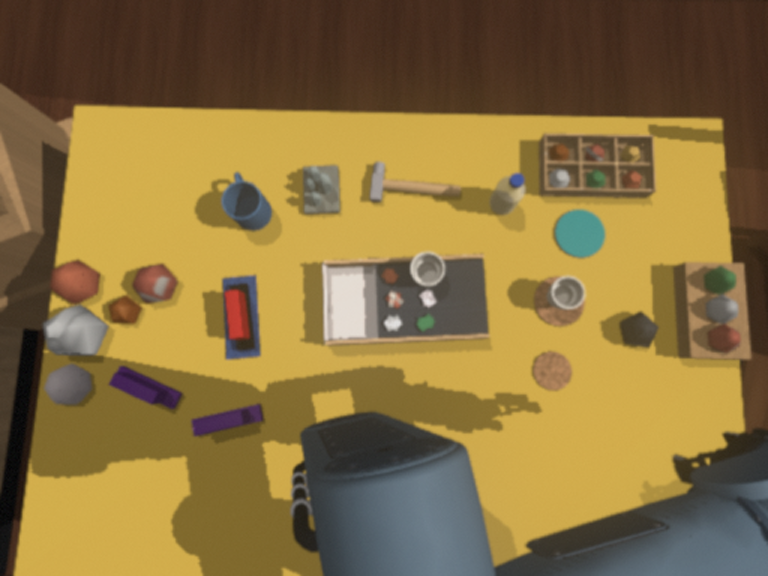

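The scene and top pictures agree. In top pixels (1.5× scale):
- **Cup among the chips:** (428,268). The only other cup is the stack cup at (567,292).
- **Coasters:** the stack cup stands on the larger cork coaster at (560,300). The small cork one is at (552,370) and the turquoise one at (580,232).
- **Scraper:** red at (236,315) on the blue mat. The purple look-alikes are at (145,387) and (227,420).
- **Board:** spans x 322–488, with the trough on the left, so board +y is image left.

Next is a close crop to check.

Run:
```python
from h import *
import pickle
C=pickle.load(open("c0.pkl","rb"))
a=cv2.resize(C["top"]["pixels"][160:245,140:410,::-1],None,fx=2.96,fy=2.96,interpolation=cv2.INTER_CUBIC)
b=cv2.resize(C["scene"]["pixels"][135:260,130:360,::-1],None,fx=2.6,fy=2.6,interpolation=cv2.INTER_CUBIC)
w=800;im=np.zeros((a.shape[0]+b.shape[0],w,3),np.uint8);im[:a.shape[0],:a.shape[1]]=a[:,:w];im[a.shape[0]:,:b.shape[1]]=b
cv2.imwrite("pics/crop1.png",im);print(a.shape,b.shape)
```

```text
(252, 799, 3) (325, 598, 3)
```

View pics/crop1.png

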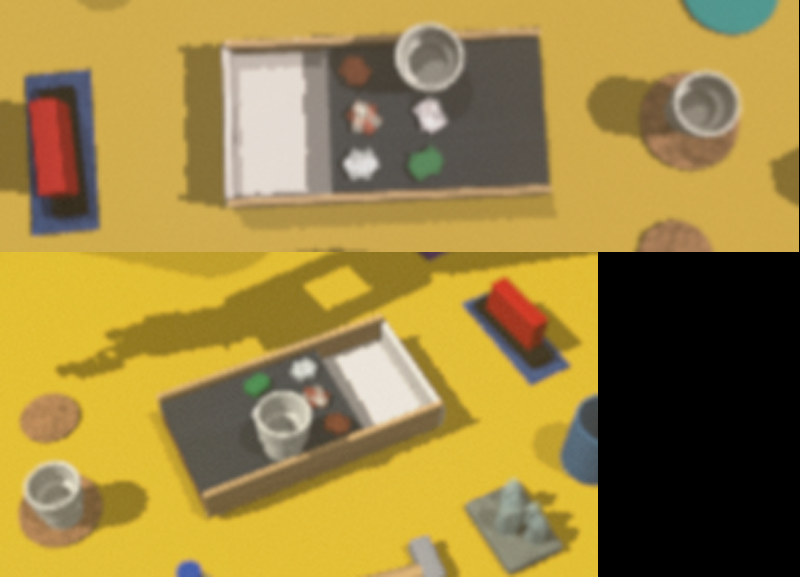

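The crop confirms it: flared cup rim at (430,57) and stack-cup rim at (706,104) in the crop, and the red scraper on the blue mat. The corners are readable too.

Run:
```python
from h import *
import pickle
np.set_printoptions(precision=4,suppress=True)
C=pickle.load(open("c0.pkl","rb"));T,S=C["top"],C["scene"]
t=lambda x,y:(T,(140+x/2.96,160+y/2.96)); s=lambda x,y:(S,(130+x/2.6,135+(y-252)/2.6))
for n,a,b in [("cup rim",(430,57),(282,418)),("stack rim",(706,104),(53,488)),
 ("f trough far",(225,43),(441,405)),("f open far",(540,31),(205,496)),("f open near",(550,190),(160,399)),("f trough near",(230,203),(385,322)),
 ("scr top nearL",(43,196),(489,287)),("scr far",(40,99),(537,345))]:
    p=tri([t(*a),s(*b)]); print(n,p,[ (proj(c,p)[0]-uv).round(1) for c,uv in (t(*a),s(*b))])
for n,a,z in [("coaster L",(640,118),.006),("coaster R",(739,118),.006),("coaster B",(690,168),.006),("mat",(25,76),.004),("mat",(90,70),.004),("mat",(99,229),.004),("mat",(31,235),.004),
 ("grip",(30,100),.077),("grip",(62,97),.077),("grip",(78,193),.077),("grip",(43,196),.077)]:
    print(n,atz(*t(*a),z))
```

```text
cup rim [ 0.5597 -0.0757  0.1118] [array([-0.3, -0.1]), array([-0.3,  0. ])]
stack rim [ 0.5252 -0.3671  0.0667] [array([-0.6, -0.2]), array([-0.6, -0. ])]
f trough far [0.5797 0.1407 0.0577] [array([-0.1, -0.1]), array([-0.1,  0. ])]
f open far [ 0.6007 -0.1945  0.0609] [array([-0.7, -0.2]), array([-0.7,  0. ])]
f open near [ 0.432  -0.205   0.0556] [array([-0.9, -0.3]), array([-0.8, -0. ])]
f trough near [0.4105 0.132  0.0481] [array([-1.1, -0.4]), array([-1. ,  0.1])]
scr top nearL [0.4085 0.3155 0.0536] [array([3., 1.]), array([ 2.4, -0.6])]
scr far [0.5158 0.3377 0.0287] [array([1.8, 0.7]), array([ 1.6, -0.4])]
coaster L [ 0.5163 -0.316   0.006 ]
coaster R [ 0.5191 -0.4248  0.006 ]
coaster B [ 0.4624 -0.3697  0.006 ]
mat [0.547  0.3704 0.004 ]
mat [0.5556 0.2981 0.004 ]
mat [0.3792 0.2766 0.004 ]
mat [0.3709 0.3506 0.004 ]
grip [0.51   0.3386 0.077 ]
grip [0.514  0.3054 0.077 ]
grip [0.4144 0.2819 0.077 ]
grip [0.4105 0.3177 0.077 ]
```

>>> {"fn": "move_arm", "kwargs": {"plan": [6.32, 8.88, -0.2, 0, 0, -0.438, 6.32, 8.88, -0.2, 0, 0, -0.438, 6.32, 8.88, -0.2, 0, 0, -0.438, 6.32, 8.88, -0.2, 0, 0, -0.438, 6.32, 8.88, -0.2, 0, 0, -0.438, 6.32, 8.88, -0.2, 0, 0, -0.438, 6.32, 8.88, -0.2, 0, 0, -0.438, 6.32, 8.88, -0.2, 0, 0, -0.438, 6.32, 8.88, -0.2, 0, 0, -0.438, 6.32, 8.88, -0.2, 0, 0, -0.438], "grip": 85}}

```text
time_s: 1.35
eef_pos: [0.5612, -0.0734, 0.2206]
eef_rot: [-0.0, 1.0, 0.003, -0.0]
wrist_force: [-0.1, 0.6, -0.2]
opening: 0.993
grasp_force: 0.0
```

Run:
```python
from h import *
import pickle
c=cam("wrist");t=cam("top");pickle.dump((c,t),open("c1.pkl","wb"))
save(c,"pics/wrist1.png",s=1.5);print(c["origin"],rot(c),c["fx"],ctrl.get_obs()["eef_pos"])
```

```text
[ 0.63908181 -0.07373622  0.36372197] [[ 3.81780644e-03 -9.51770277e-01 -3.06787817e-01]
 [-9.99992331e-01 -3.90171855e-03 -3.39770382e-04]
 [-8.73616365e-04  3.06786761e-01 -9.51777873e-01]] 320.95590476537524 [ 0.55992627 -0.07615064  0.22064257]
```

View pics/wrist1.png

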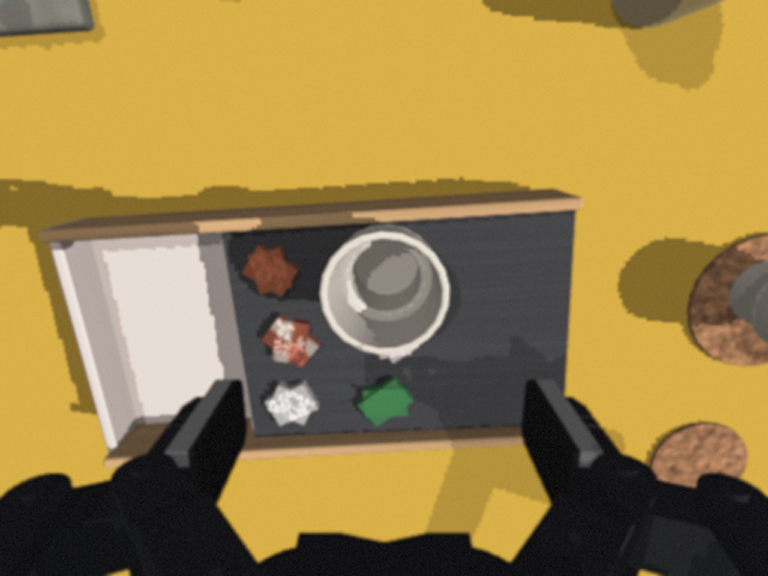

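Run:
```python
from h import *
import pickle
from scipy.optimize import least_squares
np.set_printoptions(precision=4,suppress=True)
C=pickle.load(open("c0.pkl","rb"));T,S=C["top"],C["scene"];W,T1=pickle.load(open("c1.pkl","rb"))
t=lambda x,y:(T,(140+x/2.96,160+y/2.96)); s=lambda x,y:(S,(130+x/2.6,135+(y-252)/2.6)); w=lambda x,y:(W,(x/1.5,y/1.5))
obs=[((84,171),w(46,236)),((84,-170),w(581,203)),((-84,171),w(107,459)),
((88,171),t(225,42)),((88,-170),t(540,30)),((-88,-170),t(551,191)),((-88,171),t(230,205)),
((88,171),s(441,405)),((88,-170),s(205,496)),((-88,-170),s(160,399)),((-88,171),s(385,322))]
def pt(p,l): 
    c,sn=np.cos(p[3]),np.sin(p[3]);x,y=np.array(l)/1000
    return [p[0]+c*x-sn*y,p[1]+sn*x+c*y,p[2]+.057]
f=lambda p:np.concatenate([proj(o[0],pt(p,l))[0]-o[1] for l,o in obs])
r=least_squares(f,[.505,-.03,0,.06],loss="soft_l1");print(r.x,f(r.x).reshape(-1,2).round(1).tolist())
o,d=ray(*w(385,293));print("cup depth rim", o+d*0.2555/(rot(W)[:,2]@d))
zr=r.x[2]+.045+.07
print("cup wrist at z",zr,atz(*w(385,293),zr),"tri",tri([w(385,293),t(430,57),s(282,418)]))
print("stack top",atz(*t(706,104),.076),"scene",atz(*s(53,488),.076),"cup top/scene", atz(*t(430,57),zr),atz(*s(282,418),zr))
for n,l in [("slate_end",(0,-170)),("edge",(0,60)),("trough",(0,114))]: print(n,pt(r.x,l))
for n,q in dict(red=(270,270),orange=(290,341),whitemarb=(292,403),green=(386,402)).items(): print(n,atz(*w(*q),r.x[2]+.048))
```

```text
[ 0.5037 -0.0336  0.0011  0.0661] [[-0.5, -0.1], [-0.1, -0.1], [0.4, -1.0], [-0.8, 0.1], [0.1, -0.3], [0.2, 0.9], [-1.4, 0.7], [0.5, -0.1], [-1.3, 1.2], [-2.4, -1.2], [-1.7, -2.7]]
cup depth rim [ 0.5593 -0.0747  0.121 ]
cup wrist at z 0.11606710528500455 [ 0.5577 -0.0747  0.1161] tri [ 0.5586 -0.0753  0.1126]
stack top [ 0.5233 -0.3661  0.076 ] scene [ 0.5324 -0.3646  0.076 ] cup top/scene [ 0.5585 -0.0764  0.1161] [ 0.5629 -0.0756  0.1161]
slate_end [np.float64(0.5149238204971461), np.float64(-0.2032401180441909), np.float64(0.058067105285004555)]
edge [np.float64(0.49974064182675193), np.float64(0.02625818496797276), np.float64(0.058067105285004555)]
trough [np.float64(0.49617589553022456), np.float64(0.08014039524039379), np.float64(0.058067105285004555)]
red [0.5518 0.003  0.0491]
orange [ 0.4995 -0.0076  0.0491]
whitemarb [ 0.4495 -0.0064  0.0491]
green [ 0.4506 -0.0761  0.0491]
```

The wrist view shows the cup rim centred at (385,293) of the 1.5× image, with four chips clear of it and the plain white one just under its near rim. The wrist measurement, the triangulation and the board fit agree on the cup at (0.558,-0.075) with its rim at about z 0.116. I'll descend and grip.

>>> {"fn": "move_arm", "kwargs": {"plan": [-0.04, 0.02, -1.0, 0, 0, 0, -0.04, 0.02, -1.8, 0, 0, 0, -0.04, 0.02, -2.4, 0, 0, 0, -0.04, 0.02, -2.8, 0, 0, 0, -0.04, 0.02, -2.86, 0, 0, 0, -0.04, 0.02, -2.86, 0, 0, 0]}}

```text
time_s: 2.2
eef_pos: [0.5583, -0.0765, 0.0789]
eef_rot: [0.0, 1.0, -0.0, 0.0]
wrist_force: [0.5, 0.2, 0.2]
opening: 0.994
grasp_force: 0.0
```

>>> {"fn": "move_arm", "kwargs": {"plan": [0, 0, 0, 0, 0, 0, 0, 0, 0, 0, 0, 0, 0, 0, 0, 0, 0, 0, 0, 0, 0, 0, 0, 0, 0, 0, 0, 0, 0, 0, 0, 0, 0, 0, 0, 0, 0, 0, 0, 0, 0, 0], "grip": 50}}

```text
time_s: 3.08
eef_pos: [0.5597, -0.076, 0.0805]
eef_rot: [0.001, 1.0, 0.001, 0.002]
wrist_force: [-1.8, 1.1, 5.3]
opening: 0.786
grasp_force: 65.5
```

>>> {"fn": "move_arm", "kwargs": {"plan": [0, 0, 0.3, 0, 0, 0, 0, 0, 1.0, 0, 0, 0, 0, 0, 1.8, 0, 0, 0, -0.4, -1.0, 2.0, 0, 0, 0, -0.8, -2.0, 2.0, 0, 0, 0, -1.2, -3.0, 2.0, 0, 0, 0, -1.5, -4.0, 2.0, 0, 0, 0, -1.8, -5.0, 2.0, 0, 0, 0, -2.06, -5.82, 2.0, 0, 0, 0, -2.06, -5.82, 2.0, 0, 0, 0]}}

```text
time_s: 4.32
eef_pos: [0.4542, -0.3697, 0.1796]
eef_rot: [0.001, 1.0, -0.002, 0.0]
wrist_force: [0.2, 0.3, -0.8]
opening: 0.784
grasp_force: 67.4
```

Run:
```python
from h import *
import pickle
c=cam("wrist");t=cam("top");s=cam("scene");pickle.dump((c,t,s),open("c2.pkl","wb"))
save(c,"pics/wrist2.png",s=1.5);o=ctrl.get_obs();print(c["origin"],o["eef_pos"],o["eef_rot"],o["wrist_force"],o["opening"])
```

```text
[ 0.53192133 -0.37033085  0.32282115] [ 0.45543954 -0.36594828  0.17880976] [-9.45144448e-05  9.99999886e-01  4.39618756e-04  1.61918924e-04] [-0.42346693  1.2835789  -0.26898091] 0.7862623545147421
```

View pics/wrist2.png

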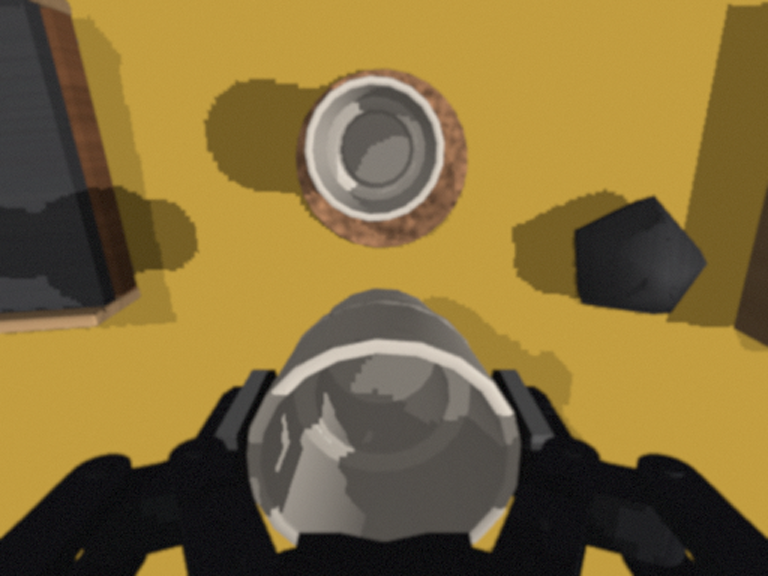

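Run:
```python
from h import *
import pickle
from scipy.optimize import least_squares
np.set_printoptions(precision=4,suppress=True)
W,T,S=pickle.load(open("c2.pkl","rb")); w=lambda x,y:(W,(x/1.5,y/1.5))
# fit outer rim circle r=.0345 to extremes
def fit(px,z0,fixz,r=.0345):
    px=np.array(px)/1.5; a=np.linspace(0,2*np.pi,181)
    def f(p):
        z=z0 if fixz else p[2]
        c=np.c_[p[0]+r*np.cos(a),p[1]+r*np.sin(a),np.full(181,z)]; q=proj(W,c)
        return [np.linalg.norm(q-u,axis=1).min() for u in px]
    g=atz(W,px.mean(0),z0)
    s=least_squares(f,[g[0],g[1],z0],x_scale=.01); return s.x,np.abs(s.fun).max()
st=[(304,148),(444,148),(374,74),(374,222)]
print("stack",fit(st,.076,True),fit(st,.076,False))
he=[(384,340),(248,450),(521,450),(275,392),(510,410),(300,545),(472,543)]
for z in(.214,.217,.22): print("held",z,fit(he,z,True))
print(fit(he,.217,False))
# held foot front: outermost edge (380,289) of 50mm foot
for z in (.146,.149): print("foot",z,atz(*w(380,289),z)-[.025,0,0])
```

```text
stack (array([ 0.5248, -0.3662,  0.076 ]), np.float64(0.9179241691559752)) (array([ 0.5245, -0.3665,  0.077 ]), np.float64(0.8338911329697206))
held 0.214 (array([ 0.449 , -0.3707,  0.214 ]), np.float64(5.415637917593815))
held 0.217 (array([ 0.4508, -0.3706,  0.217 ]), np.float64(2.996180963016265))
held 0.22 (array([ 0.4521, -0.3704,  0.22  ]), np.float64(2.2092533951860394))
(array([ 0.4518, -0.3707,  0.2192]), np.float64(1.4307145813295234))
foot 0.146 [ 0.4508 -0.3691  0.146 ]
foot 0.149 [ 0.4517 -0.3691  0.149 ]
```

The wrist view shows the stack-cup rim centred at (374,148), standing off-centre on the large cork coaster. The held cup is upright in the pads, with its rim centre near x=384. I'll move over the stack cup and lower in steps.

>>> {"fn": "move_arm", "kwargs": {"plan": [0.7, 0, 0, 0, 0, 0, 1.3, 0, 0, 0, 0, 0, 1.44, 0, 0, 0, 0, 0, 1.44, 0, -0.6, 0, 0, 0, 1.44, 0, -1.1, 0, 0, 0, 1.44, 0, -1.3, 0, 0, 0, 1.44, 0, -1.3, 0, 0, 0]}}

```text
time_s: 5.35
eef_pos: [0.5269, -0.3659, 0.113]
eef_rot: [-0.0, 1.0, 0.001, -0.001]
wrist_force: [0.4, 0.8, -1.0]
opening: 0.782
grasp_force: 67.5
```

>>> {"fn": "move_arm", "kwargs": {"plan": [0, 0, -0.15, 0, 0, 0, 0, 0, -0.3, 0, 0, 0, 0, 0, -0.4, 0, 0, 0, 0, 0, -0.5, 0, 0, 0, 0, 0, -0.5, 0, 0, 0]}}

```text
time_s: 5.98
eef_pos: [0.527, -0.3663, 0.0877]
eef_rot: [-0.0, 1.0, 0.0, -0.0]
wrist_force: [-0.2, -0.2, -1.5]
opening: 0.787
grasp_force: 67.5
```

>>> {"fn": "move_arm", "kwargs": {"plan": [0, 0, -0.05, 0, 0, 0, 0, 0, -0.1, 0, 0, 0, 0, 0, -0.14, 0, 0, 0, 0, 0, -0.18, 0, 0, 0, 0, 0, -0.2, 0, 0, 0, 0, 0, -0.2, 0, 0, 0]}}

```text
time_s: 6.72
eef_pos: [0.5273, -0.3665, 0.0782]
eef_rot: [-0.0, 1.0, 0.0, -0.0]
wrist_force: [0.2, 0.1, -0.7]
opening: 0.783
grasp_force: 67.5
```

>>> {"fn": "move_arm", "kwargs": {"plan": [0, 0, -0.02, 0, 0, 0, 0, 0, -0.04, 0, 0, 0, 0, 0, -0.06, 0, 0, 0, 0, 0, -0.08, 0, 0, 0, 0, 0, -0.08, 0, 0, 0]}}

```text
time_s: 7.35
eef_pos: [0.5272, -0.3664, 0.0741]
eef_rot: [-0.0, 1.0, 0.0, -0.0]
wrist_force: [-0.4, 0.6, -1.3]
opening: 0.784
grasp_force: 67.5
```

>>> {"fn": "move_arm", "kwargs": {"plan": [0, 0, -0.02, 0, 0, 0, 0, 0, -0.03, 0, 0, 0, 0, 0, -0.04, 0, 0, 0, 0, 0, -0.04, 0, 0, 0]}}

```text
time_s: 7.85
eef_pos: [0.5277, -0.3672, 0.0731]
eef_rot: [0.001, 1.0, 0.0, 0.001]
wrist_force: [-0.3, -0.2, 3.7]
opening: 0.789
grasp_force: 67.7
```

>>> {"fn": "move_arm", "kwargs": {"plan": [0, 0, -0.01, 0, 0, 0, 0, 0, -0.02, 0, 0, 0]}}

```text
time_s: 8.1
eef_pos: [0.5281, -0.3676, 0.0728]
eef_rot: [0.001, 1.0, 0.0, 0.001]
wrist_force: [-0.7, 0.6, 9.7]
opening: 0.784
grasp_force: 67.9
```

>>> {"fn": "move_arm", "kwargs": {"plan": [0, 0, 0, 0, 0, 0, 0, 0, 0, 0, 0, 0, 0, 0, 0, 0, 0, 0, 0, 0, 0, 0, 0, 0, 0, 0, 0, 0, 0, 0], "grip": 85}}

```text
time_s: 8.72
eef_pos: [0.5272, -0.3665, 0.0712]
eef_rot: [-0.0, 1.0, 0.0, -0.0]
wrist_force: [1.1, -0.6, 0.8]
opening: 0.996
grasp_force: 0.0
```

>>> {"fn": "move_arm", "kwargs": {"plan": [0, 0, 0.3, 0, 0, 0, 0, 0, 0.8, 0, 0, 0, 0, 0, 1.6, 0, 0, 0, -0.6, 0, 2.6, 0, 0, 0, -1.4, 0, 3.4, 0, 0, 0, -1.8, 0, 3.6, 0, 0, 0, -1.8, 0, 3.6, 0, 0, 0]}}

```text
time_s: 9.6
eef_pos: [0.437, -0.3674, 0.254]
eef_rot: [0.002, 1.0, -0.0, 0.001]
wrist_force: [0.4, -0.3, -0.3]
opening: 0.995
grasp_force: 0.0
```

Run:
```python
from h import *
import pickle
c=cam("wrist");t=cam("top");s=cam("scene");pickle.dump((c,t,s),open("c3.pkl","wb"))
A=cv2.resize(c["pixels"][:,60:440,::-1],(396,400))
B=cv2.resize(s["pixels"][130:290,60:220,::-1],(400,400),interpolation=cv2.INTER_CUBIC)
cv2.imwrite("pics/nest.png",np.hstack([A,B]))
print(proj(s,[[.5247,-.3663,.076],[.5247,-.3663,.113]]),(proj(s,[[.5247,-.3663,.076],[.5247,-.3663,.113]])-[60,130])*2.5+[396,0],ctrl.get_obs()["eef_pos"])
```

```text
[[149.35196692 223.99804932]
 [146.72566261 217.7047956 ]] [[619.37991731 234.9951233 ]
 [612.81415652 219.261989  ]] [ 0.4376792  -0.36622332  0.25091934]
```

View pics/nest.png

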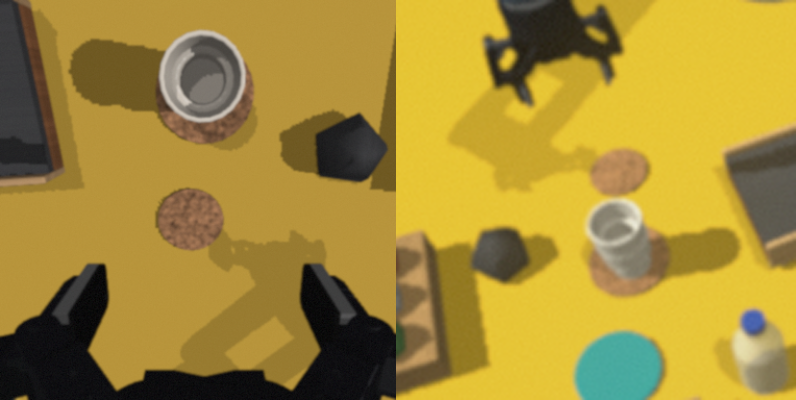

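The cup is nested: upright and concentric, with its rim in the scene half at (615,222) against a prediction of (613,219) for fully home. The stack cup is still on the coaster. Next is the scraper.

>>> {"fn": "move_arm", "kwargs": {"plan": [0.5, 13.54, -0.4, 0, 0, 0.22, 0.5, 13.54, -0.4, 0, 0, 0.22, 0.5, 13.54, -0.4, 0, 0, 0.22, 0.5, 13.54, -0.4, 0, 0, 0.22, 0.5, 13.54, -0.4, 0, 0, 0.22, 0.5, 13.54, -0.4, 0, 0, 0.22, 0.5, 13.54, -0.4, 0, 0, 0.22, 0.5, 13.54, -0.4, 0, 0, 0.22, 0.5, 13.54, -0.4, 0, 0, 0.22, 0.5, 13.54, -0.4, 0, 0, 0.22]}}

```text
time_s: 11.0
eef_pos: [0.4599, 0.2606, 0.2319]
eef_rot: [0.0, 0.994, 0.111, -0.001]
wrist_force: [1.4, -0.2, -0.1]
opening: 0.995
grasp_force: 0.0
```

>>> {"fn": "move_arm", "kwargs": {"plan": [0, 0, 0, 0, 0, 0, 0, 0, 0, 0, 0, 0, 0, 0, 0, 0, 0, 0]}}

```text
time_s: 11.38
eef_pos: [0.4605, 0.2567, 0.2325]
eef_rot: [0.0, 0.994, 0.109, -0.0]
wrist_force: [0.4, -0.7, 0.3]
opening: 0.996
grasp_force: 0.0
```

Run:
```python
from h import *
import pickle
c=cam("wrist");pickle.dump(c,open("c4.pkl","wb"))
save(c,"pics/wrist4.png",s=1.5);o=ctrl.get_obs();print(c["origin"],o["eef_pos"],R.from_quat(o["eef_rot"],scalar_first=True).as_matrix()[:,0])
```

```text
[0.53650288 0.2732555  0.37556067] [0.46062693 0.25657541 0.23268269] [ 9.76146318e-01  2.17113305e-01 -4.23715249e-04]
```

View pics/wrist4.png

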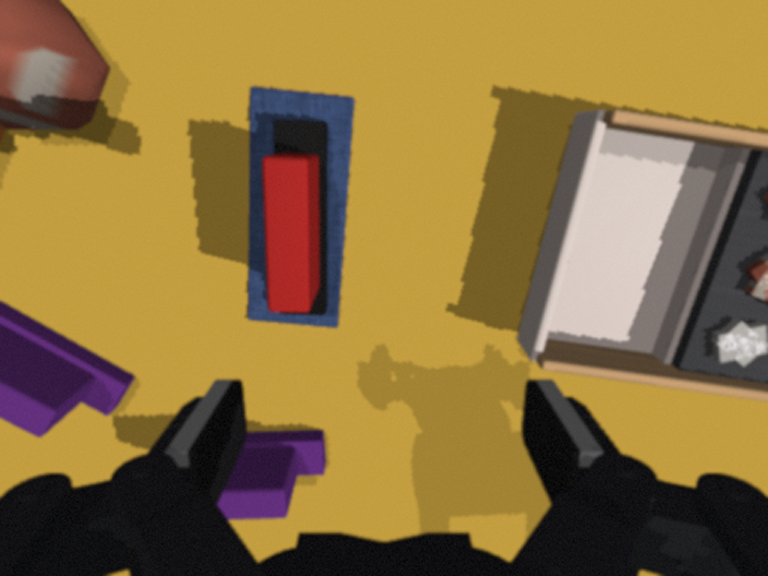

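Run:
```python
from h import *
import pickle
np.set_printoptions(precision=4,suppress=True)
W=pickle.load(open("c4.pkl","rb")); w=lambda x,y:(W,(x/1.5,y/1.5))
for n,z,q in [("grip",.077,[(264,156),(306,154),(308,311),(268,309)]),("foot",.022,[(274,120),(327,122),(325,313)]),("mat",.004,[(251,87),(354,98),(337,327),(248,318)])]:
    P=np.array([atz(*w(*a),z) for a in q]);print(n,P[:,:2].tolist(),P.mean(0))
    for i in range(len(P)): d=P[i]-P[i-1];print(np.linalg.norm(d).round(4),np.degrees(np.arctan2(d[1],d[0])).round(1),end="; ")
    print()
```

```text
grip [[0.50934667972277, 0.34010480299630436], [0.5159235311957174, 0.3158584033845173], [0.4177377442112664, 0.2978873762129239], [0.4134464164125831, 0.32384909516291877]] [0.4641 0.3194 0.077 ]
0.0973 9.6; 0.0251 -74.8; 0.0998 -169.6; 0.0263 99.4; 
foot [[0.5296093439782975, 0.3490229256354115], [0.5362909269648032, 0.31306418085688326], [0.3970810663390831, 0.2891486740986673]] [0.4877 0.3171 0.022 ]
0.1454 24.3; 0.0366 -79.5; 0.1412 -170.3; 
mat [[0.5475755727636463, 0.3720292683375055], [0.5564111454056007, 0.29910820649770636], [0.37991248044307235, 0.277991561084855], [0.3719694529029466, 0.3511623041822127]] [0.464  0.3251 0.004 ]
0.1768 6.8; 0.0735 -83.1; 0.1778 -173.2; 0.0736 96.2;
```

The wrist view shows the red grip top at about (264–308,154–311), seated on its black foot on the mat. That puts the scraper at (0.464,0.319) with yaw 10°. The measured sizes match: 98×26 mm grip, 177×74 mm mat.

>>> {"fn": "move_arm", "kwargs": {"plan": [0.07, 1.0, 0, 0, 0, -0.044, 0.07, 1.25, -0.5, 0, 0, -0.044, 0.07, 1.25, -1.5, 0, 0, -0.044, 0.07, 1.25, -2.5, 0, 0, -0.044, 0.07, 1.25, -3.3, 0, 0, -0.044, 0.07, 1.25, -3.8, 0, 0, -0.044, 0.07, 1.25, -4.0, 0, 0, -0.044, 0.07, 1.25, -4.0, 0, 0, -0.044]}}

```text
time_s: 12.42
eef_pos: [0.4642, 0.3196, 0.0329]
eef_rot: [0.0, 0.996, 0.088, -0.0]
wrist_force: [-0.4, 0.0, 0.1]
opening: 0.994
grasp_force: 0.0
```

>>> {"fn": "move_arm", "kwargs": {"plan": [0, 0, 0, 0, 0, 0, 0, 0, 0, 0, 0, 0, 0, 0, 0, 0, 0, 0, 0, 0, 0, 0, 0, 0, 0, 0, 0, 0, 0, 0, 0, 0, 0, 0, 0, 0, 0, 0, 0, 0, 0, 0, 0, 0, 0, 0, 0, 0, 0, 0, 0, 0, 0, 0], "grip": 10}}

```text
time_s: 13.55
eef_pos: [0.4645, 0.3207, 0.0337]
eef_rot: [-0.0, 0.996, 0.088, 0.001]
wrist_force: [-0.7, 0.4, 6.4]
opening: 0.318
grasp_force: 60.6
```

Run:
```python
from h import *
import pickle
np.set_printoptions(precision=4,suppress=True)
W=pickle.load(open("c1.pkl","rb"))[0]; w=lambda x,y:(W,(x/1.5,y/1.5))
for z in(.058,.061):
  a,b,c,d=[atz(*w(*q),z)[:2] for q in((46,236),(581,203),(108,460),(525,438))]
  f=lambda u,v:np.degrees(np.arctan2(*(u-v)[::-1]))-90
  n=(a-b)/np.linalg.norm(a-b);n=np.array([n[1],-n[0]])
  print(z,"yaws",f(a,b),f(c,d),"len",np.linalg.norm(a-b),"width mid",n@(a-c),"center x at y=-.18:",
   ((b+(a-b)*(-.18-b[1])/(a-b)[1])[0]+(d+(c-d)*(-.18-d[1])/(c-d)[1])[0])/2, "y=.03", ((b+(a-b)*(.03-b[1])/(a-b)[1])[0]+(d+(c-d)*(.03-d[1])/(c-d)[1])[0])/2,b)
for z in (.046,.049): print("drop edge",atz(*w(231,237),z),atz(*w(255,436),z),"open end",atz(*w(575,212),z),atz(*w(566,395),z))
```

```text
0.058 yaws 3.7926976671412262 3.6969608798291915 len 0.34068998155980423 width mid 0.17010315477137014 center x at y=-.18: 0.511997828642696 y=.03 0.4982527248218368 [ 0.5987 -0.1978]
0.061 yaws 3.792697667141212 3.6969608798292057 len 0.3373468461444005 width mid 0.1684339601611134 center x at y=-.18: 0.513313134022941 y=.03 0.4995680302020817 [ 0.5991 -0.1966]
drop edge [0.5737 0.0282 0.046 ] [0.4189 0.0242 0.046 ] open end [ 0.5912 -0.1995  0.046 ] [ 0.4555 -0.2098  0.046 ]
drop edge [0.5743 0.0273 0.049 ] [0.421  0.0232 0.049 ] open end [ 0.5917 -0.1983  0.049 ] [ 0.4572 -0.2086  0.049 ]
```

>>> {"fn": "move_arm", "kwargs": {"plan": [0, 0, 0.3, 0, 0, 0, 0, 0, 1.2, 0, 0, 0, 0, 0, 2.2, 0, 0, 0, 0, 0, 2.4, 0, 0, 0]}}

```text
time_s: 14.05
eef_pos: [0.4659, 0.3212, 0.1571]
eef_rot: [-0.001, 0.996, 0.088, 0.003]
wrist_force: [0.7, -0.2, -2.6]
opening: 0.32
grasp_force: 59.9
```

>>> {"fn": "move_arm", "kwargs": {"plan": [0.97, -9.98, 0, 0, 0, -0.11, 0.97, -9.98, 0, 0, 0, -0.11, 0.97, -9.98, 0, 0, 0, -0.11, 0.97, -9.98, 0, 0, 0, -0.11, 0.97, -9.98, 0, 0, 0, -0.11, 0.97, -9.98, 0, 0, 0, -0.11, 0.97, -9.98, 0, 0, 0, -0.11, 0.97, -9.98, 0, 0, 0, -0.11, 0.97, -9.98, 0, 0, 0, -0.11, 0.97, -9.98, 0, 0, 0, -0.11]}}

```text
time_s: 15.3
eef_pos: [0.5112, -0.1782, 0.1514]
eef_rot: [-0.001, 0.999, 0.033, -0.001]
wrist_force: [-0.1, 0.8, -1.8]
opening: 0.316
grasp_force: 60.8
```

>>> {"fn": "move_arm", "kwargs": {"plan": [0, 0, 0, 0, 0, 0, 0, 0, -0.3, 0, 0, 0, 0, 0, -0.6, 0, 0, 0, 0, 0, -0.6, 0, 0, 0]}}

```text
time_s: 15.8
eef_pos: [0.5109, -0.1774, 0.1205]
eef_rot: [-0.001, 0.999, 0.034, -0.002]
wrist_force: [-0.5, 0.5, -1.7]
opening: 0.325
grasp_force: 60.8
```

Run:
```python
from h import *
import pickle
c=cam("wrist");s=cam("scene");pickle.dump((c,s),open("c5.pkl","wb"))
A=cv2.resize(c["pixels"][:,:,::-1],(460,345));B=cv2.resize(s["pixels"][130:290,130:290,::-1],(340,345),interpolation=cv2.INTER_CUBIC)
cv2.imwrite("pics/slate.png",np.hstack([A,B]))
o=ctrl.get_obs();m=R.from_quat(o["eef_rot"],scalar_first=True).as_matrix();print(o["eef_pos"],m[:,0],m[:,2],o["wrist_force"],o["torque"])
```

```text
[ 0.5121625  -0.17838037  0.12234472] [ 9.97742815e-01  6.71457094e-02 -8.54155085e-04] [-8.90569745e-04  5.12392087e-04 -9.99999472e-01] [-0.13842965 -0.76930803 -1.92659573] [-0.01550769 -0.04379027  0.02852586]
```

View pics/slate.png

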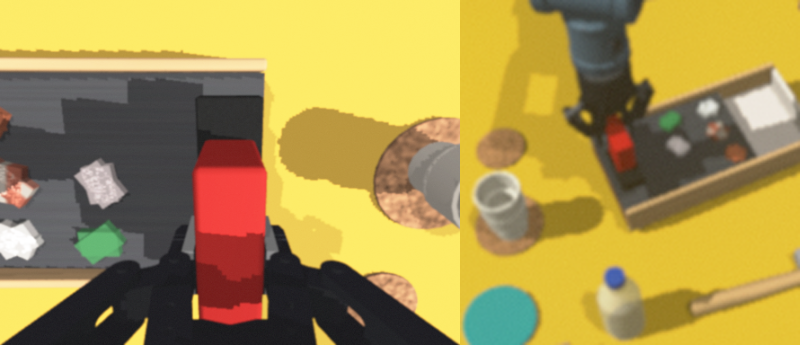

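The scraper is held straight and aligned over the open end, and all five chips lie ahead of it. The nested cup still stands on its coaster. I'll lower it by feel.

>>> {"fn": "move_arm", "kwargs": {"plan": [0, 0, -0.3, 0, 0, 0, 0, 0, -0.55, 0, 0, 0, 0, 0, -0.7, 0, 0, 0, 0, 0, -0.74, 0, 0, 0, 0, 0, -0.74, 0, 0, 0]}}

```text
time_s: 16.52
eef_pos: [0.5124, -0.1788, 0.0858]
eef_rot: [-0.0, 0.999, 0.033, -0.0]
wrist_force: [0.2, -0.2, -3.2]
opening: 0.32
grasp_force: 60.9
```

>>> {"fn": "move_arm", "kwargs": {"plan": [0, 0, -0.02, 0, 0, 0, 0, 0, -0.04, 0, 0, 0, 0, 0, -0.04, 0, 0, 0]}}

```text
time_s: 16.9
eef_pos: [0.5124, -0.1788, 0.084]
eef_rot: [0.0, 0.999, 0.033, 0.0]
wrist_force: [-0.2, -0.2, -3.4]
opening: 0.325
grasp_force: 60.9
```

>>> {"fn": "move_arm", "kwargs": {"plan": [0, 0, -0.02, 0, 0, 0, 0, 0, -0.03, 0, 0, 0, 0, 0, -0.04, 0, 0, 0, 0, 0, -0.04, 0, 0, 0]}}

```text
time_s: 17.4
eef_pos: [0.5125, -0.1788, 0.0838]
eef_rot: [0.0, 0.999, 0.034, -0.0]
wrist_force: [-7.7, 3.1, 13.2]
opening: 0.317
grasp_force: 63.0
```

>>> {"fn": "move_arm", "kwargs": {"plan": [0, 0, -0.02, 0, 0, 0, 0, 0, -0.02, 0, 0, 0]}}

```text
time_s: 17.65
eef_pos: [0.5125, -0.1788, 0.0837]
eef_rot: [0.0, 0.999, 0.034, -0.0]
wrist_force: [-10.9, 5.0, 22.4]
opening: 0.321
grasp_force: 64.0
```

>>> {"fn": "move_arm", "kwargs": {"plan": [0, 0, 0.03, 0, 0, 0, 0, 0, 0.03, 0, 0, 0]}}

```text
time_s: 17.9
eef_pos: [0.5126, -0.1788, 0.0838]
eef_rot: [0.0, 0.999, 0.033, 0.0]
wrist_force: [-5.7, 3.5, 9.9]
opening: 0.319
grasp_force: 62.7
```

Run:
```python
from h import *
o=ctrl.get_obs();m=R.from_quat(o["eef_rot"],scalar_first=True).as_matrix();print(o["eef_pos"],m[:,0],m[:,2],o["wrist_force"],o["torque"])
```

```text
[ 0.51255914 -0.17882136  0.08375076] [9.97755512e-01 6.69613805e-02 3.32952238e-04] [ 3.60323148e-04 -3.96679653e-04 -9.99999856e-01] [-5.67062137  3.45354389  9.89449906] [ 0.34612336  0.75006451 -0.08408892]
```

>>> {"fn": "move_arm", "kwargs": {"plan": [-0.005, 0.08, -0.001, 0, 0, 0, -0.01, 0.16, -0.002, 0, 0, 0, -0.016, 0.24, -0.003, 0, 0, 0, -0.021, 0.32, -0.004, 0, 0, 0, -0.026, 0.4, -0.005, 0, 0, 0, -0.031, 0.48, -0.006, 0, 0, 0]}}

```text
time_s: 18.65
eef_pos: [0.5122, -0.156, 0.0833]
eef_rot: [0.002, 0.999, 0.033, 0.001]
wrist_force: [0.2, -4.6, 5.0]
opening: 0.321
grasp_force: 61.9
```

>>> {"fn": "move_arm", "kwargs": {"plan": [-0.005, 0.08, -0.005, 0, 0, 0, -0.01, 0.16, -0.007, 0, 0, 0, -0.016, 0.24, -0.009, 0, 0, 0, -0.021, 0.32, -0.011, 0, 0, 0, -0.026, 0.4, -0.012, 0, 0, 0, -0.031, 0.48, -0.014, 0, 0, 0]}}

```text
time_s: 19.4
eef_pos: [0.5109, -0.1322, 0.0828]
eef_rot: [0.002, 0.999, 0.034, 0.002]
wrist_force: [0.1, -6.0, 6.7]
opening: 0.319
grasp_force: 62.0
```

Run:
```python
from h import *
o=ctrl.get_obs();m=R.from_quat(o["eef_rot"],scalar_first=True).as_matrix();print(o["eef_pos"],m[:,0],m[:,2],o["wrist_force"],o["torque"])
```

```text
[ 0.51090451 -0.13223393  0.08283024] [0.99774332 0.06706201 0.00330899] [ 0.0035464  -0.00342152 -0.99998786] [ 0.12466489 -5.96880236  6.73370334] [-1.20054354  0.19152884  0.04058619]
```

>>> {"fn": "move_arm", "kwargs": {"plan": [-0.005, 0.08, -0.003, -0.003, 0, 0, -0.01, 0.16, -0.005, -0.006, 0, 0, -0.016, 0.24, -0.007, -0.009, 0, 0, -0.021, 0.32, -0.009, -0.012, 0, 0, -0.026, 0.4, -0.011, -0.012, 0, 0, -0.031, 0.48, -0.012, -0.012, 0, 0]}}

```text
time_s: 20.15
eef_pos: [0.5094, -0.1081, 0.0822]
eef_rot: [0.008, 0.999, 0.034, 0.002]
wrist_force: [-0.5, -5.6, 6.7]
opening: 0.322
grasp_force: 62.0
```

>>> {"fn": "move_arm", "kwargs": {"plan": [-0.005, 0.08, -0.002, 0, 0, 0, -0.01, 0.16, -0.003, 0, 0, 0, -0.016, 0.24, -0.005, 0, 0, 0, -0.021, 0.32, -0.006, 0, 0, 0, -0.026, 0.4, -0.008, 0, 0, 0, -0.031, 0.48, -0.01, 0, 0, 0, -0.037, 0.56, -0.011, 0, 0, 0, -0.042, 0.64, -0.013, 0, 0, 0]}}

```text
time_s: 21.15
eef_pos: [0.5073, -0.0762, 0.0815]
eef_rot: [0.008, 0.999, 0.034, 0.002]
wrist_force: [0.7, -6.1, 6.4]
opening: 0.323
grasp_force: 62.0
```

>>> {"fn": "move_arm", "kwargs": {"plan": [-0.007, 0.08, -0.002, 0, 0, 0, -0.014, 0.16, -0.003, 0, 0, 0, -0.021, 0.24, -0.005, 0, 0, 0, -0.028, 0.32, -0.007, 0, 0, 0, -0.034, 0.4, -0.009, 0, 0, 0, -0.04, 0.48, -0.01, 0, 0, 0, -0.046, 0.56, -0.012, 0, 0, 0, -0.052, 0.64, -0.014, 0, 0, 0, -0.058, 0.72, -0.015, 0, 0, 0, -0.064, 0.8, -0.017, 0, 0, 0]}}

```text
time_s: 22.4
eef_pos: [0.5043, -0.0362, 0.0808]
eef_rot: [0.008, 0.999, 0.034, 0.002]
wrist_force: [1.1, -6.8, 7.5]
opening: 0.324
grasp_force: 62.1
```

>>> {"fn": "move_arm", "kwargs": {"plan": [-0.006, 0.08, -0.001, 0, 0, 0, -0.012, 0.16, -0.003, 0, 0, 0, -0.018, 0.24, -0.004, 0, 0, 0, -0.023, 0.32, -0.006, 0, 0, 0, -0.028, 0.4, -0.007, 0, 0, 0, -0.034, 0.48, -0.009, 0, 0, 0, -0.039, 0.56, -0.01, 0, 0, 0, -0.044, 0.64, -0.012, 0, 0, 0, -0.05, 0.72, -0.014, 0, 0, 0]}}

```text
time_s: 23.52
eef_pos: [0.5018, -0.0001, 0.0801]
eef_rot: [0.008, 0.999, 0.034, 0.002]
wrist_force: [-1.4, -6.0, 7.9]
opening: 0.318
grasp_force: 62.1
```

>>> {"fn": "move_arm", "kwargs": {"plan": [-0.005, 0.08, -0.001, 0, 0, 0, -0.01, 0.16, -0.003, 0, 0, 0, -0.016, 0.24, -0.004, 0, 0, 0, -0.022, 0.33, -0.006, 0, 0, 0, -0.022, 0.33, -0.006, 0, 0, 0, -0.022, 0.33, -0.006, 0, 0, 0]}}

```text
time_s: 24.28
eef_pos: [0.5006, 0.017, 0.0798]
eef_rot: [0.007, 0.999, 0.034, 0.002]
wrist_force: [-0.2, -4.0, 9.1]
opening: 0.319
grasp_force: 62.3
```

Run:
```python
from h import *
import pickle
c=cam("wrist");s=cam("top");pickle.dump((c,s),open("c6.pkl","wb"))
A=cv2.resize(c["pixels"][:,:,::-1],(460,345));B=cv2.resize(s["pixels"][160:260,200:300,::-1],(340,345),interpolation=cv2.INTER_CUBIC)
cv2.imwrite("pics/swept.png",np.hstack([A,B]))
print(proj(c,[[.58,.03,.05],[.42,.02,.05]])*460/512)
```

```text
[[214.34669743  76.91188344]
 [217.15292307 306.67832229]]
```

View pics/swept.png

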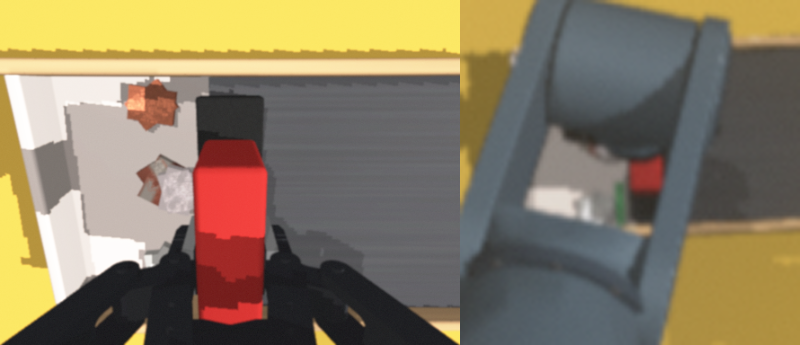

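The wrist view shows the red, orange and white chips in the trough, with the foot's front about 10 mm past the drop edge. The green and white chips sit close to the foot face, so I'll nudge a little farther, then lift and check.

>>> {"fn": "move_arm", "kwargs": {"plan": [-0.003, 0.05, -0.001, 0, 0, 0, -0.006, 0.1, -0.002, 0, 0, 0, -0.006, 0.1, -0.002, 0, 0, 0]}}

```text
time_s: 24.75
eef_pos: [0.5004, 0.0217, 0.0797]
eef_rot: [0.007, 0.999, 0.034, 0.002]
wrist_force: [0.2, -4.9, 9.2]
opening: 0.324
grasp_force: 62.2
```

>>> {"fn": "move_arm", "kwargs": {"plan": [0, 0, 0.2, 0, 0, 0, 0, -0.1, 0.8, 0, 0, 0, 0, -0.8, 1.6, 0.012, 0, 0, 0, -1.4, 2.0, 0.012, 0, 0, 0, -1.8, 2.2, 0.012, 0, 0, 0, -1.8, 2.2, 0.012, 0, 0, 0, -1.8, 2.2, 0.012, 0, 0]}}

```text
time_s: 25.62
eef_pos: [0.4977, -0.0662, 0.1872]
eef_rot: [-0.001, 0.999, 0.033, -0.001]
wrist_force: [0.9, 0.4, -3.3]
opening: 0.322
grasp_force: 61.2
```

Run:
```python
from h import *
import pickle
c=cam("wrist");s=cam("scene");pickle.dump((c,s),open("c7.pkl","wb"))
A=cv2.resize(c["pixels"][:,:,::-1],(460,345));B=cv2.resize(s["pixels"][120:240,210:330,::-1],(340,345),interpolation=cv2.INTER_CUBIC)
cv2.imwrite("pics/trough.png",np.hstack([A,B]));o=ctrl.get_obs();print(o["eef_pos"],o["wrist_force"])
```

```text
[ 0.49775952 -0.06599921  0.18711283] [ 0.26521894  0.30140878 -3.18782039]
```

View pics/trough.png

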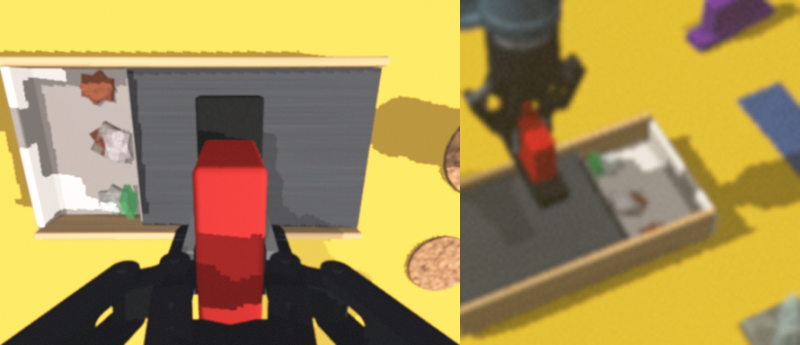

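All five chips are in the trough: red at (97,88), orange and plain white overlapping at (112,142), and marbled with green leaning at (120,198). The slate is clear. Now I'll return the scraper.

>>> {"fn": "move_arm", "kwargs": {"plan": [-0.68, 7.8, 0, 0, 0, 0.052, -0.68, 7.8, 0, 0, 0, 0.052, -0.68, 7.8, 0, 0, 0, 0.052, -0.68, 7.8, 0, 0, 0, 0.052, -0.68, 7.8, 0, 0, 0, 0.052, -0.68, 7.8, 0, 0, 0, 0.052, -0.68, 7.8, 0, 0, 0, 0.052, -0.68, 7.8, 0, 0, 0, 0.052, -0.68, 7.8, 0, 0, 0, 0.052, -0.68, 7.8, 0, 0, 0, 0.052]}}

```text
time_s: 26.98
eef_pos: [0.4649, 0.3214, 0.1881]
eef_rot: [0.0, 0.998, 0.058, -0.0]
wrist_force: [0.2, -0.1, -2.1]
opening: 0.318
grasp_force: 61.5
```

>>> {"fn": "move_arm", "kwargs": {"plan": [0, 0, -1.0, 0, 0, 0, 0, 0, -2.0, 0, 0, 0, 0, 0, -2.6, 0, 0, 0, 0, 0, -2.85, 0, 0, 0, 0, 0, -2.9, 0, 0, 0, 0, 0, -2.9, 0, 0, 0]}}

```text
time_s: 27.72
eef_pos: [0.4657, 0.323, 0.0445]
eef_rot: [-0.0, 0.998, 0.059, 0.001]
wrist_force: [0.4, 0.1, -3.4]
opening: 0.321
grasp_force: 61.5
```

Run:
```python
from h import *
o=ctrl.get_obs();m=R.from_quat(o["eef_rot"],scalar_first=True).as_matrix();print(o["eef_pos"],m[:,0],m[:,2],o["wrist_force"],o["torque"])
```

```text
[0.46573259 0.32298984 0.04454772] [0.99299602 0.11812508 0.00231692] [ 2.22488602e-03  9.10964523e-04 -9.99997110e-01] [ 0.40840208  0.11312659 -3.35882645] [ 0.04196859 -0.00077764 -0.00213808]
```

>>> {"fn": "move_arm", "kwargs": {"plan": [0, 0, -0.08, 0, 0, 0, 0, 0, -0.14, 0, 0, 0, 0, 0, -0.17, 0, 0, 0, 0, 0, -0.19, 0, 0, 0, 0, 0, -0.19, 0, 0, 0]}}

```text
time_s: 28.35
eef_pos: [0.4645, 0.3228, 0.0337]
eef_rot: [-0.0, 0.998, 0.059, 0.0]
wrist_force: [-0.2, -0.1, -1.4]
opening: 0.32
grasp_force: 61.8
```

>>> {"fn": "move_arm", "kwargs": {"plan": [0, 0, -0.01, 0, 0, 0, 0, 0, -0.02, 0, 0, 0, 0, 0, -0.02, 0, 0, 0]}}

```text
time_s: 28.72
eef_pos: [0.4646, 0.3229, 0.0337]
eef_rot: [0.0, 0.998, 0.059, 0.0]
wrist_force: [-4.4, -2.5, 7.6]
opening: 0.319
grasp_force: 63.1
```

Contact is at the same TCP height (0.0337) as at pick-up, so the scraper is flat on the mat. Release and retreat.

>>> {"fn": "move_arm", "kwargs": {"plan": [0, 0, 0.01, 0, 0, 0, 0, 0, 0.01, 0, 0, 0, 0, 0, 0.01, 0, 0, 0, 0, 0, 0.01, 0, 0, 0, 0, 0, 0.01, 0, 0, 0, 0, 0, 0.01, 0, 0, 0, 0, 0, 0.01, 0, 0, 0], "grip": 85}}

```text
time_s: 29.6
eef_pos: [0.4645, 0.3228, 0.0331]
eef_rot: [-0.0, 0.998, 0.059, 0.0]
wrist_force: [-0.3, 0.2, -0.8]
opening: 0.996
grasp_force: 0.0
```

>>> {"fn": "move_arm", "kwargs": {"plan": [0, 0, 0.3, 0, 0, 0, 0, 0, 1.0, 0, 0, 0, 0, 0, 2.0, 0, 0, 0, 0, 0, 3.0, 0, 0, 0, -0.5, 0, 4.0, 0, 0, 0, -1.2, 0, 4.4, 0, 0, 0, -1.2, 0, 4.4, 0, 0, 0, -1.2, 0, 4.4, 0, 0, 0]}}

```text
time_s: 30.6
eef_pos: [0.4047, 0.3227, 0.2535]
eef_rot: [-0.0, 0.998, 0.059, 0.0]
wrist_force: [-0.0, -0.7, -0.2]
opening: 0.996
grasp_force: 0.0
```

Run:
```python
from h import *
np.set_printoptions(precision=4,suppress=True)
c=cam("wrist");s=cam("scene");o=ctrl.get_obs();print(o["eef_pos"],o["time_s"],o["opening"])
def blob(c,lo,hi,z):
    h=cv2.cvtColor(c["pixels"],cv2.COLOR_RGB2HSV);m=cv2.inRange(h,lo,hi)
    n,l,st,ce=cv2.connectedComponentsWithStats(m);i=1+st[1:,4].argmax()
    q=cv2.boxPoints(cv2.minAreaRect(np.argwhere(l==i)[:,::-1].astype(np.float32)))
    P=np.array([atz(c,u,z)[:2] for u in q]);d=[np.linalg.norm(P[i]-P[i-1]).round(4) for i in range(2)]
    print(st[i],ce[i],P.mean(0),d)
blob(c,(0,190,150),(6,255,255),.077); blob(c,(100,90,40),(125,255,200),.004)
# rim of nested cup in scene still at its place
p=proj(s,[[.5247,-.3663,.113]])[0].astype(int);print(p,s["pixels"][p[1]-8:p[1]+9:4,p[0]].tolist())
```

```text
[0.4047 0.3225 0.2524] 30.7 0.9952399465153907
[ 251   58   27  104 2670] [263.506  108.9026] [0.4631 0.321 ] [np.float64(0.0962), np.float64(0.0239)]
[ 226   24   66  156 5195] [255.4587  95.1503] [0.4636 0.3258] [np.float64(0.1757), np.float64(0.0712)]
[146 217] [[214, 189, 118], [133, 128, 109], [138, 132, 115], [129, 123, 105], [140, 135, 117]]
```

```bash
python3 -c "
from bench import ctrl; print(ctrl.hand_in())"
```

```text
the job is handed in; nothing more can be done
None
```

I handed the job in at about 31 s of robot time: the cup is nested in the one on the cork coaster, all five chips are in the trough, and the scraper is upright on its mat. I got no verdict back. The scraper touched the slate all the way down, mostly at 8–12 N but briefly about 25 N when first set down.

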